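# Reagents onto their spill coasters

## Task

Stand each reagent on the spill coaster of its own colour: the red-capped bottle on the red one, the blue-capped bottle on the blue one, the amber bottle on the amber-brown one and the small flask with the green ring on the green one, each upright and flat on the floor inside the rim. Tip nothing over on the way, and leave the timer and the petri dish where they are.

Things in the scene. Friction and masses are not known exactly. Their poses are not given: they have to be found in the camera images.
- red_bottle: Loose screw-cap bottle with a red cap and red label band, 105 mm high, about 0.2 kg (varies). Body 56 mm across up to 70 mm; cap 37 mm across from 70 to 105 mm: a good grip. Its origin is the centre of its underside, z up.
- blue_bottle: Loose screw-cap bottle with a blue cap and blue label band, 105 mm high, about 0.2 kg (varies). Body 56 mm across up to 70 mm; cap 37 mm across from 70 to 105 mm: a good grip. Its origin is the centre of its underside, z up.
- amber_bottle: Loose amber-brown bottle with a white screw cap, 114 mm high, about 0.2 kg (varies). Body 57 mm across up to 76 mm; cap 37 mm across from 76 to 114 mm: a good grip. Its origin is the centre of its underside, z up.
- flask: Loose small clear conical flask wearing a green ring low round its cone, 70 mm high, about 0.08 kg (varies). Base 50 mm across; neck and rim up to 32 mm across from 49 to 70 mm: a good grip. Its origin is the centre of its underside, z up.
- red_coaster: Round red plastic spill coaster fixed to the bench: 92 mm across, flat floor 3 mm above the bench and 80 mm across inside, rim 6 mm thick and 9 mm high, a small flat tab at -x sticking 10 mm out. Origin: centre of its underside, on the bench; z up.
- blue_coaster: Round blue plastic spill coaster fixed to the bench: 92 mm across, flat floor 3 mm above the bench and 80 mm across inside, rim 6 mm thick and 9 mm high, a small flat tab at -x sticking 10 mm out. Origin: centre of its underside, on the bench; z up.
- amber_coaster: Round amber-brown plastic spill coaster fixed to the bench: 92 mm across, flat floor 3 mm above the bench and 80 mm across inside, rim 6 mm thick and 9 mm high, a small flat tab at -x sticking 10 mm out. Origin: centre of its underside, on the bench; z up.
- green_coaster: Round green plastic spill coaster fixed to the bench: 92 mm across, flat floor 3 mm above the bench and 80 mm across inside, rim 6 mm thick and 9 mm high, a small flat tab at -x sticking 10 mm out. Origin: centre of its underside, on the bench; z up.
- timer: Loose cream-coloured lab timer lying flat, 62 x 62 x 20 mm, 70 g, with a small display and coloured keys. A bystander: leave it where it is. Origin: centre of its underside.
- petri: Loose closed whitish petri dish, 58 mm across, 15 mm high, 18 g. A bystander: leave it where it is. Origin: centre of its underside.
Mind the look-alikes: they are no part of the job. What is shaped like the blue_bottle but pink is not meant.

How it is judged:
By the outcome, as a careful person would: the job done as asked, in the order asked, and still so for the second after the job is handed in, with the robot touching nothing.
It also fails if it takes over 93 s, if anything falls off the work surface, if the arm or the gripper's body presses on something with over 40 N, if the wrist force passes 120 N, or if a joint passes its speed limit or range.

## Robot

A 7-joint arm with a two-finger parallel gripper is mounted at the origin on a cart in front of the work surface, level with it; the furniture and walls round the work are solid. World frame = base frame: x ahead of the robot, y to its left, z up, the work surface at z = 0. Lengths are in m, angles in rad, forces in N, time in s.
With the tool pointing down it reaches from about 0.425 to 0.925 m from the base axis. Payload 6.8 kg.
Tool frame: the origin (TCP) lies on the centre line of the jaws, within the pads' length; the fingertips stand 8 mm ahead of it and the grasp point (between the pads) lies 11 mm behind it; z points along the fingers, y is the line along which they close (so a half turn about z gives the same grasp; the last joint's range is limited). The gripper opens to 85 mm and grips with 20 to 120 N. Pads are 22 mm wide; open, the fingers measure 114 mm over their backs; the gripper's body (76 mm by 85 mm) begins 54 mm behind the grasp point. The pads swing forward as they close: fully open they stand 13 mm farther back than shut.
Start: joints at [-1.409, 0.477, 0.022, 1.555, -0.011, 1.109, -0.083], TCP at [0.18, 0.651, 0.21] pointing down, gripper open.
Joint ranges: [-2.96, 2.96], [-0.34, 2.1], [-1.41, 1.46], [0.24, 2.44], [-1.37, 4.51], [0.17, 1.92], [-2.96, 2.96]. Speed limits (rad/s): [2.39, 2.39, 3.14, 3.14, 3.14, 3.14, 3.14].

## Interface

Orientations are given as a rotation vector (axis times angle).
In Python, from cell import status, optics, env gives the robot as it stands.
- The arm moves only by the tool move_arm, never from a script. Its argument "plan" is a list that holds one entry, the list of rows, each a list of 7 numbers: the turn, a rotation vector about the tool's x, y, z in rad, then the shift along the tool's x, y, z in m, then the opening, from 0 (shut) to 1 (fully open). In form: [[[wx, wy, wz, tx, ty, tz, claw], ...]]. A call has exactly 8 rows; each row shifts and turns the commanded pose from where the row before left it, along the tool's axes as they then stand; what a row does not reach is not made up. A row lasts 1/8 s, in which the tool goes at most 62.5 mm and 10.7 degrees, less where a joint would pass 70% of its speed; a pose out of reach is approached as far as the arm can. A call is refused whole if a number of a shift passes 0.0625 or a number of a turn 0.188, either way. A call with a gripper value outside its range is refused whole. The fingers move at their own pace and stop on an object; "newtons" is the grip in N (left out, the last holds). Time passes only in rows, so rows that do not move let the fingers close, or fill a call up. It gives the time, the measured TCP pose, the force, the opening and the grip force at its end, in the units of the state.
- status.read_state(): the state, without advancing time (a new reading comes with each control period).
- optics.grab_frame(name): name is "side" or "top"; returns a dict with "pixels" (384x512x3 uint8, red, green, blue), "mtx" (3x3 intrinsics, pixels), "k1" (the pictures are not rectified: a ray, as slopes to the right and down, at radius r is drawn at 1 + k1 r^2 times it, then the intrinsics apply), "R" (3x3) and "t" (3): a world point X has camera coordinates R X + t. Camera axes: x right, y down, z forward; pixel columns grow to the right and rows downward; lengths in m; the calibration is good to about 2 mm. A picture is of the moment at which its call begins. There is no depth.
- env.close_job(): hands the job in; it is judged then, once.
The state is a dict: "time": time; "q": joint angles; "joint_vel": joint speeds; "effort": joint torques, N m; "position": TCP position; "ee_rot": TCP orientation; "ft_force": force on the tool from outside, world axes, zero at the start; "moment": the same for the moment, N m; "opening": finger opening in m; "grip_force": force on a finger pad.
Only numpy, scipy, OpenCV 4.12 (cv2) and the standard library are available. Lean on these libraries where they do the work, as an engineer would, in place of code of your own. Each camera call takes 0.05 s, during which the arm holds its last target. There are 200 camera calls.

## Working session

There is one attempt and no reset: what is moved stays moved. The work goes in short steps, Python scripts to look and compute and a tool call to move; the robot and the scene stay as the last step left them, time stands still between calls to the robot, and variables do not carry over. Pictures are saved under pics/ and viewed, at most 14 in all, crops included, and the job is handed in when it is done.

Besides the shell and the picture viewer there is one more tool, called after ">>>" by a JSON object that holds its "method" and its "body". move_arm: Moves the arm, as the interface text tells. Its arguments: {"type":"object","properties":{"plan":{"type":"array","items":{"type":"array","items":{"type":"array","items":{"type":"number"}}}},"newtons":{"type":"number"}},"required":["plan"]}

```bash
mkdir -p pics
cat > h.py <<'E'
import numpy as np, cv2
from cell import status, optics, env
def grab(n,fn=None):
    f=optics.grab_frame(n)
    if fn: cv2.imwrite('pics/'+fn,cv2.cvtColor(f['pixels'],cv2.COLOR_RGB2BGR))
    return f
def ray(f,u,v):
    K=np.array(f['mtx']);k1=f['k1'];R=np.array(f['R']);t=np.array(f['t'])
    d=np.array([(u-K[0,2])/K[0,0],(v-K[1,2])/K[1,1]]);s=d.copy()
    for _ in range(20): s=d/(1+k1*(s@s))
    return -R.T@t, R.T@np.array([s[0],s[1],1])
def atz(f,u,v,z):
    o,d=ray(f,u,v); return (o+d*(z-o[2])/d[2])
def proj(f,X):
    c=np.array(f['R'])@np.array(X)+np.array(f['t']);s=c[:2]/c[2];s=s*(1+f['k1']*(s@s));K=np.array(f['mtx'])
    return np.array([K[0,0]*s[0]+K[0,2],K[1,1]*s[1]+K[1,2]])
E
python3 - <<'E'
from h import *
for n in('top','side'):
    f=grab(n,n+'0.png'); print(n,np.round(-np.array(f['R']).T@f['t'],3),np.round(f['mtx'],1).tolist(),f['k1'])
    i=cv2.imread(f'pics/{n}0.png');cv2.imwrite(f'pics/{n}0b.png',cv2.resize(i,(800,600),interpolation=cv2.INTER_CUBIC))
    np.save(n+'0.npy',f,allow_pickle=True)
print(status.read_state())
E
```

```text
top [0.431 0.114 0.879] [[352.7, 0.0, 252.5], [0.0, 352.7, 190.2], [0.0, 0.0, 1.0]] -0.006096409496929734
side [ 0.432 -0.411  1.018] [[441.2, 0.0, 263.5], [0.0, 441.2, 187.6], [0.0, 0.0, 1.0]] -0.006256963632180596
{'time': 0.1, 'q': array([-1.40906955,  0.47772797,  0.02238757,  1.55635955, -0.01150381,
        1.10927481, -0.08311888]), 'joint_vel': array([ 0.00024668, -0.00222782, -0.00221757, -0.00343331,  0.00015856,
       -0.00052096, -0.00084248]), 'effort': array([ 4.80298069e-03, -5.97763002e+01,  1.61371417e+00, -2.81950647e+01,
        1.27968934e-02,  5.09375022e-03, -6.95450822e-06]), 'position': array([0.17981965, 0.65002119, 0.20911382]), 'ee_rot': array([-4.22609891e-01, -3.11295165e+00,  2.57404777e-03]), 'ft_force': array([-0.05749839,  1.20260519, -0.57705776]), 'moment': array([-0.01766486,  0.04326168,  0.00597532]), 'grip_force': 0.0, 'opening': 0.08526275750801064}
```

View pics/top0b.png

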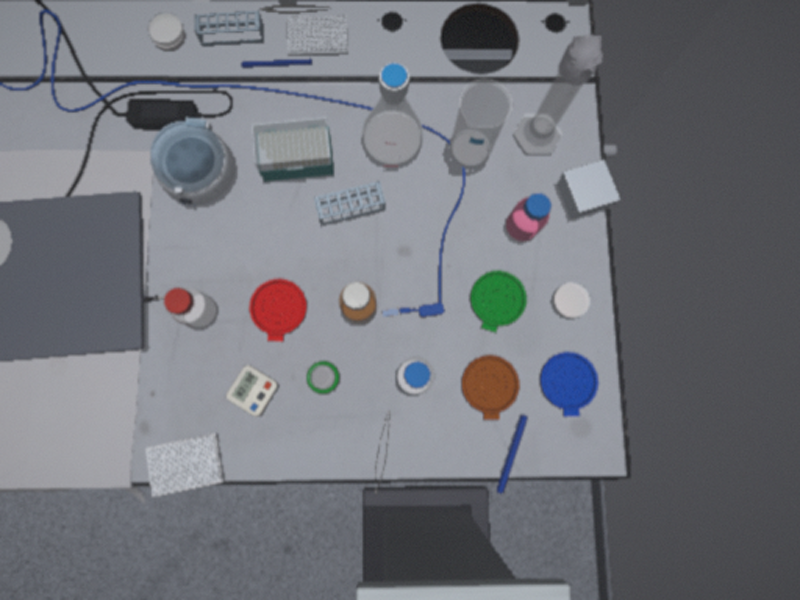

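View pics/side0b.png

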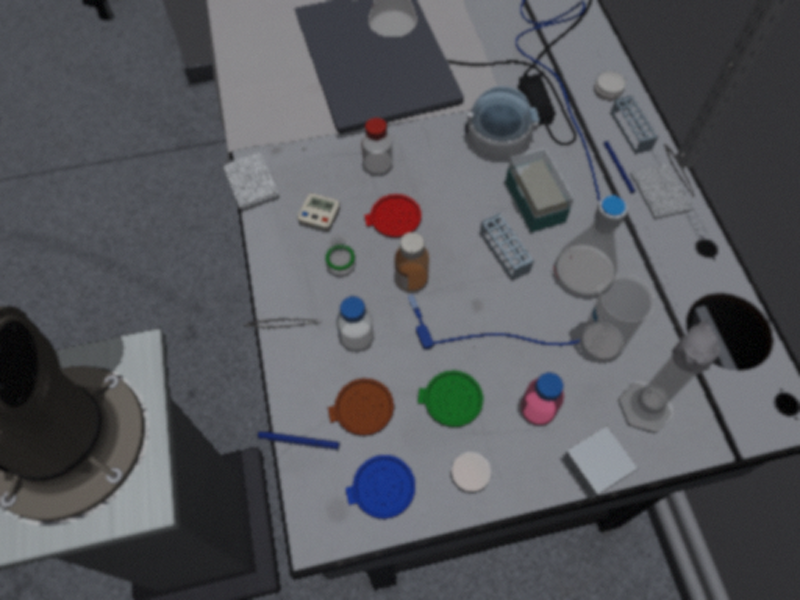

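Candidates (800-px top view): 
- **Blue bottle:** white-bodied with a blue cap at (415,377). Not the pink one at (530,215) or the big blue-capped flask at (390,130).
- **Red bottle:** (180,302). 
- **Amber bottle:** (357,298). 
- **Flask:** green ring at (323,377). 
- **Coasters:** red (278,307), green (498,298), amber (490,384), blue (569,380). 
- **Timer and petri dish:** (252,390) and (572,300).

```bash
cat > meas.py <<'E'
from h import *
from scipy.optimize import least_squares
def hull(f,xy,r,z0,z1):
    a=np.linspace(0,2*np.pi,48,endpoint=False)
    P=[proj(f,[xy[0]+r*np.cos(b),xy[1]+r*np.sin(b),z]) for z in(z0,z1) for b in a]
    return cv2.convexHull(np.float32(P))
def cen(h):
    m=cv2.moments(h);return np.array([m['m10'],m['m01']])/m['m00'],m['m00']
RNG={'red':[(0,8),(170,180)],'blue':[(100,125)],'green':[(45,85)],'brown':[(5,18)]}
def blob(f,c,uv,rad=28,smin=110,vmin=40):
    hsv=cv2.cvtColor(f['pixels'],cv2.COLOR_RGB2HSV);H,S,V=cv2.split(hsv)
    if c=='white': m=(S<40)&(V>190)
    else:
        m=np.zeros(H.shape,bool)
        for a,b in RNG[c]: m|=(H>=a)&(H<=b)
        m&=(S>smin)&(V>vmin)
    n,l,st,ce=cv2.connectedComponentsWithStats(m.astype(np.uint8))
    k=min(range(1,n),key=lambda i:np.hypot(*(ce[i]-uv))-0.1*min(st[i,4],200))
    cs=max(cv2.findContours((l==k).astype(np.uint8),cv2.RETR_EXTERNAL,cv2.CHAIN_APPROX_NONE)[0],key=len)
    hh=cv2.convexHull(cs); return cen(hh)[0],cen(hh)[1],st[k,4]
def solve(f,c,uv,r,z0,z1,**k):
    t,A,n=blob(f,c,np.array(uv)*.64,**k)
    s=least_squares(lambda p:cen(hull(f,p,r,z0,z1))[0]-t,atz(f,*t,(z0+z1)/2)[:2],diff_step=1e-3)
    return s.x,A,cen(hull(f,s.x,r,z0,z1))[1]
E
python3 - <<'E'
from meas import *
F={n:np.load(n+'0.npy',allow_pickle=True).item() for n in('top','side')}
T=[('red_bottle','red',.0185,.07,.105,(178,301),(376,128)),('blue_bottle','blue',.0185,.07,.105,(417,375),(352,308)),
('amber_cap','white',.0185,.076,.114,(356,295),(412,242)),('flask10','green',.022,.005,.018,(323,377),(340,258)),
('pink','blue',.0185,.07,.105,(538,206),(550,386)),
('red_c','red',.046,.0,.009,(278,307),(396,216)),('green_c','green',.046,0,.009,(498,298),(453,398)),('amber_c','brown',.046,0,.009,(490,384),(364,407)),('blue_c','blue',.046,0,.009,(569,380),(384,487)),
('amber_body','brown',.0285,0,.076,(358,303),(412,268))]
for n,c,r,z0,z1,a,b in T:
    for v,uv in(('top',a),('side',b)):
        try:
            x,A,B=solve(F[v],c,uv,r,z0,z1);print(n,v,np.round(x,4),'area',round(A),round(B))
        except Exception as e: print(n,v,e)
i=cv2.cvtColor(F['top']['pixels'],cv2.COLOR_RGB2BGR)[170:270,90:390]
j=cv2.cvtColor(F['side']['pixels'],cv2.COLOR_RGB2BGR)[70:230,150:390]
i=cv2.resize(i,(720,240),interpolation=2);j=cv2.resize(j,(540,360),interpolation=2)
o=np.zeros((600,720,3),np.uint8);o[:240]=i;o[240:,:540]=j;cv2.imwrite('pics/c1.png',o)
E
```

```text
red_bottle top [0.5684 0.4109] area 181 312
red_bottle side [0.5692 0.4185] area 134 225
blue_bottle top [0.4594 0.067 ] area 182 237
blue_bottle side [0.4607 0.0745] area 168 277
amber_cap top [0.5697 0.1544] area 96 259
amber_cap side min() iterable argument is empty
flask10 top [0.459  0.2075] area 270 271
flask10 side [0.4608 0.2141] area 168 225
pink top [ 0.7103 -0.1201] area 177 284
pink side [ 0.7115 -0.1122] area 196 308
red_c top [0.5698 0.2828] area 1034 1084
red_c side [0.5714 0.2846] area 710 766
green_c top [ 0.5815 -0.071 ] area 974 1052
green_c side [ 0.5831 -0.0702] area 1044 1129
amber_c top [ 0.4444 -0.0531] area 1046 1132
amber_c side [ 0.446  -0.0522] area 1046 1152
blue_c top [ 0.4483 -0.1789] area 1084 1136
blue_c side [ 0.4494 -0.1775] area 1309 1341
amber_body top [0.5609 0.1498] area 177 557
amber_body side [0.5722 0.1474] area 312 663
```

View pics/c1.png

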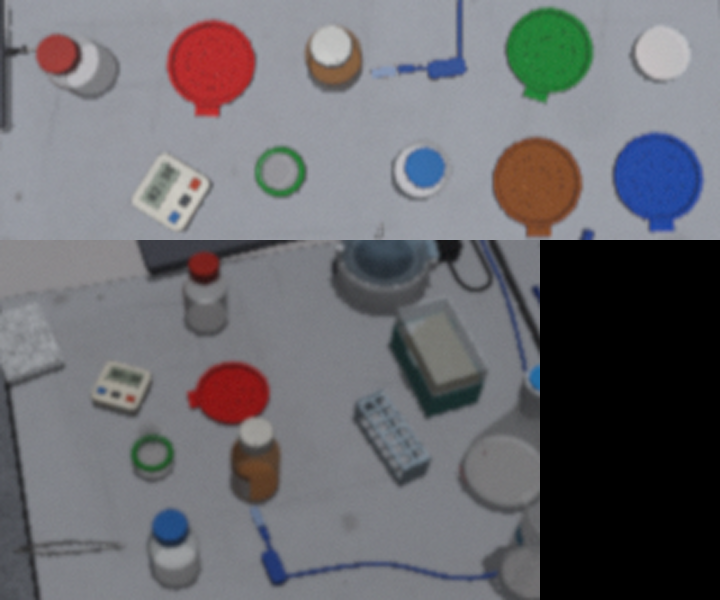

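The crop confirms upright red, amber and blue bottles with matching caps and the green-ringed flask (279,171 in the crop). Next I'll triangulate the cap tops from both views.

```bash
cat > tri.py <<'E'
from meas import *
def tri(F,uvs):
    o=[];A=np.zeros((3,3));b=np.zeros(3)
    rs=[ray(F[v],*uvs[v]) for v in F]
    for p,d in rs:
        d=d/np.linalg.norm(d);M=np.eye(3)-np.outer(d,d);A+=M;b+=M@p
    X=np.linalg.solve(A,b);e=max(np.linalg.norm(np.cross(X-p,d/np.linalg.norm(d))) for p,d in rs)
    return X,e
def white(f,uv,rad=14):
    u,v=(np.array(uv)*.64).astype(int);hsv=cv2.cvtColor(f['pixels'],cv2.COLOR_RGB2HSV)[v-rad:v+rad,u-rad:u+rad]
    g=(hsv[...,2].astype(int)-hsv[...,1]).clip(0,255).astype(np.uint8)
    t=np.percentile(g,97)*.5+np.median(g[:3])*.5
    m=(g>t).astype(np.uint8);n,l,st,ce=cv2.connectedComponentsWithStats(m)
    k=1+np.argmax(st[1:,4]);return ce[k]+[u-rad,v-rad],st[k,4]
E
python3 - <<'E'
from tri import *
F={n:np.load(n+'0.npy',allow_pickle=True).item() for n in('top','side')}
for n,c,a,b in[('red','red',(178,301),(376,128)),('blue','blue',(417,375),(352,308)),('flask','green',(323,377),(340,258)),('amber','w',(356,295),(412,242))]:
    if c=='w': uv={v:white(F[v],p) for v,p in(('top',a),('side',b))};print(uv);uv={k:v[0] for k,v in uv.items()}
    else: uv={v:blob(F[v],c,np.array(p)*.64)[0] for v,p in(('top',a),('side',b))}
    X,e=tri(F,uv);print(n,np.round(X,4),round(e,4))
    for z in ((.10,.105) if n!='amber' else (.109,.114)): print('  ',z,[np.round(atz(F[v],*uv[v],z)[:2],4).tolist() for v in F])
# coasters without tab
for n,c,a,b in[('red_c','red',(278,307),(396,216)),('green_c','green',(498,298),(453,398)),('amber_c','brown',(490,384),(364,407)),('blue_c','blue',(569,380),(384,487))]:
  for v,p in(('top',a),('side',b)):
    f=F[v];hsv=cv2.cvtColor(f['pixels'],cv2.COLOR_RGB2HSV);H,S,V=cv2.split(hsv)
    m=np.zeros(H.shape,bool)
    for q,r in RNG[c]: m|=(H>=q)&(H<=r)
    m=(m&(S>110)).astype(np.uint8)
    w=np.zeros_like(m);cv2.circle(w,(int(p[0]*.64),int(p[1]*.64)),27,1,-1);m&=w
    m=cv2.morphologyEx(cv2.morphologyEx(m,cv2.MORPH_CLOSE,np.ones((3,3))),cv2.MORPH_OPEN,cv2.getStructuringElement(2,(15,15)))
    t=cv2.moments(m,True);print(n,v,np.round(atz(f,t['m10']/t['m00'],t['m01']/t['m00'],.005)[:2],4))
E
```

```text
red [0.5667 0.4064 0.1013] 0.0005
   0.1 [[0.5664, 0.4068], [0.5674, 0.4077]]
   0.105 [[0.5655, 0.4049], [0.5667, 0.4032]]
blue [0.4597 0.0675 0.1016] 0.0005
   0.1 [[0.4592, 0.0673], [0.4603, 0.0683]]
   0.105 [[0.459, 0.0676], [0.4601, 0.0657]]
flask [0.4595 0.2065 0.0236] 0.0009
   0.1 [[0.4561, 0.1982], [0.4582, 0.159]]
   0.105 [[0.4559, 0.1977], [0.458, 0.1559]]
{'top': (array([227.29473684, 188.41578947]), np.int32(190)), 'side': (array([264.85024155, 153.91545894]), np.int32(414))}
amber [0.573  0.153  0.1165] 0.0028
   0.109 [[0.5716, 0.1532], [0.577, 0.1581]]
   0.114 [[0.5706, 0.153], [0.5762, 0.1549]]
red_c top [0.5714 0.2829]
red_c side [0.5734 0.2839]
green_c top [ 0.5832 -0.0719]
green_c side [ 0.585  -0.0717]
amber_c top [ 0.4459 -0.0534]
amber_c side [ 0.4477 -0.053 ]
blue_c top [ 0.4498 -0.1785]
blue_c side [ 0.4505 -0.1783]
```

Estimates in metres (x, y):

| | Object | Coaster |
|---|---|---|
| red | (.567, .406) | (.572, .283) |
| blue | (.460, .068) | (.450, -.178) |
| amber | (.571, .153) | (.447, -.053) |
| flask | (.460, .2065) | (.584, -.072) |

First move: go over the red bottle and square the tool to the world axes, so that tool x = -X, y = +Y and z = -Z.

>>> {"method": "move_arm", "body": {"plan": [[[0,0,-0.0337,-0.05,-0.022,0,1],[0,0,-0.0337,-0.05,-0.022,0,1],[0,0,-0.0337,-0.05,-0.022,0,1],[0,0,-0.0337,-0.05,-0.022,0,1],[0,0,-0.0337,-0.05,-0.022,0,1],[0,0,-0.0337,-0.05,-0.022,0,1],[0,0,-0.0337,-0.05,-0.022,0,1],[0,0,-0.0337,-0.05,-0.022,0,1]]], "newtons": 40}}

```text
time: 1.1
position: [0.5488, 0.4156, 0.2097]
ee_rot: [0.001, -3.141, 0.0]
ft_force: [0.7, 1.3, 0.6]
opening: 0.0852
grip_force: 0.0
```

>>> {"method": "move_arm", "body": {"plan": [[[0,0,0,-0.015,-0.008,0,1],[0,0,0,0,0,0.03,1],[0,0,0,0,0,0.03,1],[0,0,0,0,0,0,1],[0,0,0,0,0,0,1],[0,0,0,0,0,0,1],[0,0,0,0,0,0,1],[0,0,0,0,0,0,1]]]}}

```text
time: 2.1
position: [0.5628, 0.409, 0.1506]
ee_rot: [0.0, 3.141, 0.001]
ft_force: [0.6, 0.1, -0.0]
opening: 0.0853
grip_force: 0.0
```

>>> {"method": "move_arm", "body": {"plan": [[[0,0,0,-0.004,-0.003,0,1],[0,0,0,0,0,0.034,1],[0,0,0,0,0,0.033,1],[0,0,0,0,0,0,1],[0,0,0,0,0,0,0],[0,0,0,0,0,0,0],[0,0,0,0,0,0,0],[0,0,0,0,0,0,0]]]}}

```text
time: 3.1
position: [0.568, 0.4092, 0.086]
ee_rot: [-0.001, 3.137, 0.01]
ft_force: [-0.2, 5.4, 13.5]
opening: 0.0121
grip_force: 6.5
```

Run:
```python
from h import *
o=[]
for n,(u,v) in(('top',(118,195)),('side',(240,90))):
    f=grab(n); i=cv2.cvtColor(f['pixels'],cv2.COLOR_RGB2BGR)[max(0,v-64):v+64,max(0,u-64):u+64]; o.append(cv2.resize(i,(400,400),interpolation=2))
cv2.imwrite('pics/g1.png',np.hstack(o)); s=status.read_state();print(s['position'],s['opening'],s['grip_force'],s['ft_force'])
```

```text
[0.56852073 0.41056031 0.08716658] 0.0006145365564266751 5.1401044288650155 [-0.65877223  3.44420297 11.7011422 ]
```

View pics/g1.png

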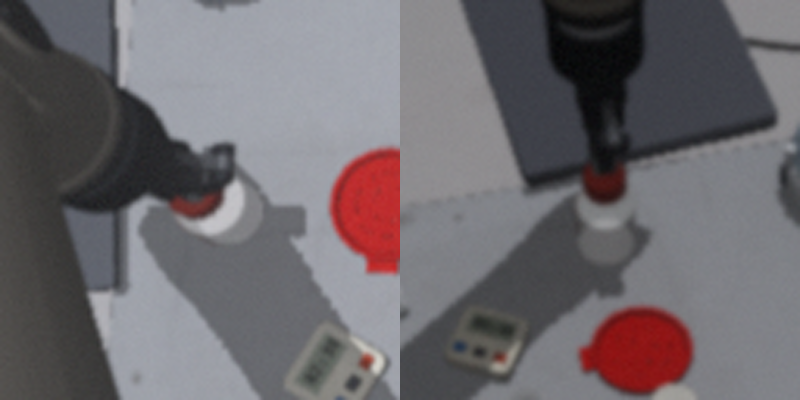

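The bottle is still upright with its cap at about (195,205) and (605,182) in the crops. The fingers shut without taking the cap. I'll project the TCP into both views to see the offset.

Run:
```python
from tri import *
o=[];F={}
s=status.read_state();p=s['position'];print(p,s['ee_rot'],s['opening'],s['ft_force'],s['time'])
for n,(u,v) in(('top',(118,195)),('side',(240,90))):
    f=F[n]=grab(n); i=cv2.cvtColor(f['pixels'],cv2.COLOR_RGB2BGR)[max(0,v-50):v+50,max(0,u-50):u+50]; i=cv2.resize(i,(400,400),interpolation=2)
    for z,c in((-.011,(0,255,0)),(.008,(255,255,0)),(.19,(255,0,255))):
        X=p+np.array([0,0,-z if z<.1 else .0]) if z<.1 else np.array([.567,.406,.105])
        q=(proj(f,X)-[max(0,u-50),max(0,v-50)]+.5)*4; cv2.circle(i,(int(q[0]),int(q[1])),5,c,1); print(n,z,q)
    o.append(i)
cv2.imwrite('pics/g2.png',np.hstack(o))
uv={'top':blob(F['top'],'red',[114,193])[0],'side':blob(F['side'],'red',[240,82])[0]};print(uv,tri(F,uv))
```

```text
[0.56852073 0.41056031 0.08716658] [-1.73829658e-03  3.13579394e+00  1.30601128e-02] 0.0006145365564266751 [-0.65877223  3.44420297 11.7011422 ] 3.2
top -0.011 [178.55527435 187.46122114]
top 0.008 [190.89671627 193.16387563]
top 0.19 [182.10410154 187.99679595]
side -0.011 [203.09146624 165.47393336]
side 0.008 [204.17369035 184.39964248]
side 0.19 [201.88886283 163.90655117]
{'top': array([118.44257703, 195.28291317]), 'side': array([241.19444444,  84.11882716])} (array([0.56366802, 0.39557015, 0.10072965]), np.float64(0.004472464443166917))
```

View pics/g2.png

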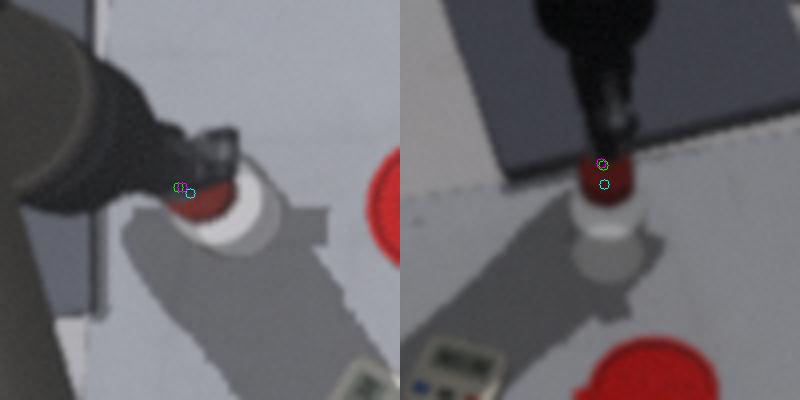

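The view is ambiguous: the fingers seem to be shut on or over the cap top, with 12 N upward force. I'll open, back straight up, and check the gripper's real position in the pictures.

>>> {"method": "move_arm", "body": {"plan": [[[0,0,0,0,0,0,1],[0,0,0,0,0,0,1],[0,0,0,0,0,0,1],[0,0,0,0,0,0,1],[0,0,0,0,0,0,1],[0,0,0,0,0,-0.03,1],[0,0,0,0,0,-0.03,1],[0,0,0,0,0,0,1]]]}}

```text
time: 4.3
position: [0.5682, 0.4069, 0.1458]
ee_rot: [0.001, 3.138, 0.005]
ft_force: [-0.4, -0.4, -0.2]
opening: 0.0852
grip_force: 0.0
```

Run:
```python
from tri import *
o=[];F={}
s=status.read_state();p=s['position'];print(p,s['ee_rot'],s['opening'],s['ft_force'],s['time'])
for n,(u,v) in(('top',(118,180)),('side',(240,80))):
    f=F[n]=grab(n); u0,v0=max(0,u-50),max(0,v-50);i=cv2.cvtColor(f['pixels'],cv2.COLOR_RGB2BGR)[v0:v0+100,u0:u0+100]; i=cv2.resize(i,(400,400),interpolation=2)
    for d,c in(([0,.05,-.0],(0,255,0)),([0,-.05,0],(255,255,0)),([0,0,0],(255,0,255))):
        q=(proj(f,p+np.array(d))-[u0,v0]+.5)*4; cv2.circle(i,(int(q[0]),int(q[1])),5,c,1)
    o.append(i)
cv2.imwrite('pics/g3.png',np.hstack(o))
uv={'top':blob(F['top'],'red',[114,193])[0],'side':blob(F['side'],'red',[240,82])[0]};print(uv,tri(F,uv))
```

```text
[0.56815753 0.40685981 0.14582186] [7.61746754e-04 3.13767618e+00 5.02812252e-03] 0.08523485175788155 [-0.40298799 -0.42484777 -0.1520874 ] 4.3
{'top': array([113.02250804, 192.84351554]), 'side': array([240.07988981,  81.44628099])} (array([0.56641715, 0.40864949, 0.09788648]), np.float64(0.0011941470916158616))
```

View pics/g3.png

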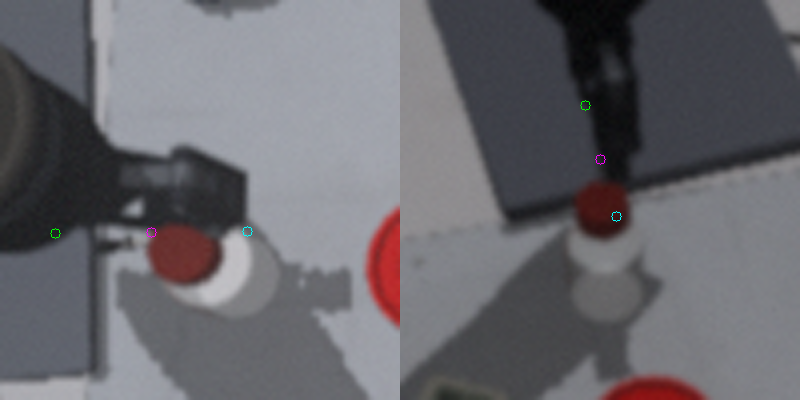

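In g3 the cap is clear at (185,253) and (602,208). The visible -y finger ends near (245,205) and (620,180), short of the projected cyan mark. I'll triangulate that tip with a brightened crop.

Run:
```python
from tri import *
o=[];F={}
for n,(u,v) in(('top',(105,170)),('side',(240,65))):
    f=F[n]=grab(n); u0,v0=u-40,v-40;i=cv2.cvtColor(f['pixels'],cv2.COLOR_RGB2BGR)[v0:v0+80,u0:u0+80]; i=cv2.resize(i,(400,400),interpolation=2)
    i=(255*np.clip(i/200.,0,1)**.45).astype(np.uint8);o.append(i)
    F[n]=f
np.save('F.npy',F,allow_pickle=True)
cv2.imwrite('pics/g4.png',np.hstack(o))
print(tri(F,{'top':[129.2,181.2],'side':[245,75]}))
```

```text
(array([0.57087208, 0.34227698, 0.19275497]), np.float64(0.001075734251783898))
```

View pics/g4.png

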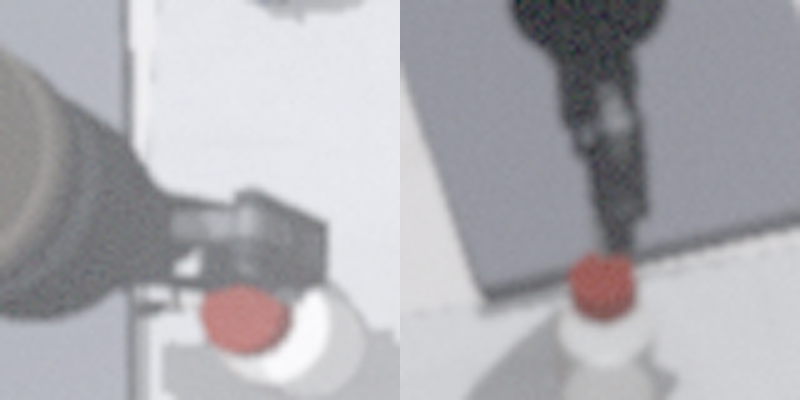

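Triangulated, the visible finger end is well above where the stated tip should be. Together with the contact force, this says the real tips are about 25 mm higher than TCP − 8 mm. The lateral fit is good, so I'll grip deeper by that amount.

>>> {"method": "move_arm", "body": {"plan": [[[0,0,0,0,0,0.03,1],[0,0,0,0,0,0.03,1],[0,0,0,0,0,0.028,1],[0,0,0,0,0,0,1],[0,0,0,0,0,0,0],[0,0,0,0,0,0,0],[0,0,0,0,0,0,0],[0,0,0,0,0,0,0]]]}}

```text
time: 5.5
position: [0.5673, 0.4069, 0.0564]
ee_rot: [-0.0, 3.14, 0.003]
ft_force: [-1.0, 1.2, 5.2]
opening: 0.0359
grip_force: 39.6
```

Gripped at 36 mm. Now lift and carry it to the red coaster.

>>> {"method": "move_arm", "body": {"plan": [[[0,0,0,0,0,-0.02,0],[0,0,0,0,0,-0.025,0],[0,0,0,-0.002,-0.03,0,0],[0,0,0,-0.002,-0.031,0,0],[0,0,0,-0.001,-0.031,0,0],[0,0,0,0,-0.031,0,0],[0,0,0,0,0,0.01,0],[0,0,0,0,0,0,0]]]}}

```text
time: 6.5
position: [0.5707, 0.283, 0.0896]
ee_rot: [-0.0, -3.14, 0.0]
ft_force: [0.5, -0.6, -1.6]
opening: 0.036
grip_force: 40.3
```

>>> {"method": "move_arm", "body": {"plan": [[[0,0,0,-0.001,0,0.012,0],[0,0,0,0,0,0.01,0],[0,0,0,0,0,0.006,0],[0,0,0,0,0,0.002,0],[0,0,0,0,0,0,0],[0,0,0,0,0,0,1],[0,0,0,0,0,0,1],[0,0,0,0,0,0,1]]]}}

```text
time: 7.5
position: [0.5729, 0.2829, 0.0604]
ee_rot: [0.0, 3.141, 0.001]
ft_force: [0.0, -0.2, -0.2]
opening: 0.0852
grip_force: 0.0
```

>>> {"method": "move_arm", "body": {"plan": [[[0,0,0,0,0,-0.045,1],[0,0,0,0,0,-0.055,1],[0,0,0,0.019,-0.036,0,1],[0,0,0,0.019,-0.036,0,1],[0,0,0,0.019,-0.036,0,1],[0,0,0,0.019,-0.036,0,1],[0,0,0,0.019,-0.036,0,1],[0,0,0,0.018,-0.036,0,1]]]}}

```text
time: 8.5
position: [0.459, 0.0657, 0.1603]
ee_rot: [0.0, 3.141, 0.001]
ft_force: [0.9, 0.2, 0.2]
opening: 0.0854
grip_force: 0.0
```

>>> {"method": "move_arm", "body": {"plan": [[[0,0,0,0,0,0.02,1],[0,0,0,0,0,0,1],[0,0,0,0,0,0,1],[0,0,0,0,0,0,1],[0,0,0,0,0,0,1],[0,0,0,0,0,0,1],[0,0,0,0,0,0,1],[0,0,0,0,0,0,1]]]}}

```text
time: 9.5
position: [0.4595, 0.0668, 0.14]
ee_rot: [-0.0, -3.142, -0.0]
ft_force: [-0.8, 0.7, -0.2]
opening: 0.0857
grip_force: 0.0
```

Run:
```python
from h import *
f=grab('top');g=grab('side')
a=cv2.cvtColor(f['pixels'],cv2.COLOR_RGB2BGR)[150:300,90:390];b=cv2.cvtColor(g['pixels'],cv2.COLOR_RGB2BGR)[60:260,150:350]
o=np.zeros((400,800,3),np.uint8);o[:200,:400]=cv2.resize(a,(400,200));o[:,400:]=cv2.resize(b,(400,400),interpolation=2);cv2.imwrite('pics/p1.png',o)
```

```text
(no output)
```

View pics/p1.png

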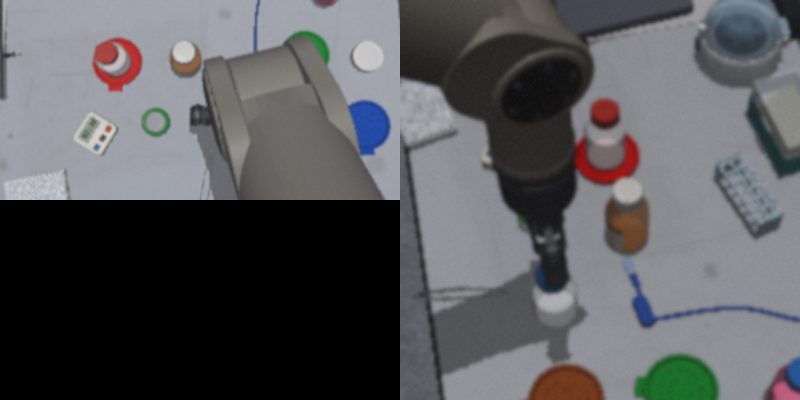

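The red bottle is upright inside the red coaster (about (605,150) in the right crop), and the gripper is over the blue cap at (550,275). Descend and grip.

>>> {"method": "move_arm", "body": {"plan": [[[0,0,0,0,0,0.03,1],[0,0,0,0,0.001,0.03,1],[0,0,0,0,0,0.024,1],[0,0,0,0,0,0,1],[0,0,0,0,0,0,0],[0,0,0,0,0,0,0],[0,0,0,0,0,0,0],[0,0,0,0,0,0,0]]]}}

```text
time: 10.6
position: [0.4604, 0.0682, 0.0569]
ee_rot: [0.0, 3.14, 0.001]
ft_force: [-0.4, 1.3, 6.0]
opening: 0.0358
grip_force: 39.4
```

>>> {"method": "move_arm", "body": {"plan": [[[0,0,0,0,0,-0.02,0],[0,0,0,0,0,-0.025,0],[0,0,0,0.002,-0.041,0,0],[0,0,0,0.002,-0.041,0,0],[0,0,0,0.002,-0.041,0,0],[0,0,0,0.002,-0.041,0,0],[0,0,0,0.002,-0.041,0,0],[0,0,0,0,-0.041,0,0]]]}}

```text
time: 11.6
position: [0.4488, -0.1794, 0.1009]
ee_rot: [-0.0, -3.141, -0.0]
ft_force: [0.7, -0.0, -2.4]
opening: 0.0361
grip_force: 40.9
```

>>> {"method": "move_arm", "body": {"plan": [[[0,0,0,0,0,0.01,0],[0,0,0,0,0,0,0],[0,0,0,0,0,0,0],[0,0,0,0,0,0,0],[0,0,0,0,0,0,0],[0,0,0,0,0,0,0],[0,0,0,0,0,0,0],[0,0,0,0,0,0,0]]]}}

```text
time: 12.6
position: [0.4495, -0.1782, 0.091]
ee_rot: [0.0, 3.142, 0.0]
ft_force: [0.2, 0.6, -3.1]
opening: 0.0362
grip_force: 40.8
```

>>> {"method": "move_arm", "body": {"plan": [[[0,0,0,0,0,0.012,0],[0,0,0,0,0,0.01,0],[0,0,0,0,0,0.006,0],[0,0,0,0,0,0.002,0],[0,0,0,0,0,0,0],[0,0,0,0,0,0,1],[0,0,0,0,0,0,1],[0,0,0,0,0,0,1]]]}}

```text
time: 13.6
position: [0.4498, -0.1782, 0.0613]
ee_rot: [0.0, 3.141, -0.0]
ft_force: [0.2, -0.4, -0.5]
opening: 0.0851
grip_force: 0.0
```

>>> {"method": "move_arm", "body": {"plan": [[[0,0,0,0,0,-0.045,1],[0,0,0,0,0,-0.055,1],[0,0,0,-0.015,0.041,0,1],[0,0,0,-0.015,0.041,0,1],[0,0,0,-0.015,0.041,0,1],[0,0,0,-0.015,0.041,0,1],[0,0,0,-0.015,0.041,0,1],[0,0,0,-0.015,0.041,0,1]]]}}

```text
time: 14.6
position: [0.5399, 0.0692, 0.1612]
ee_rot: [0.0, 3.141, 0.0]
ft_force: [1.1, 0.4, -0.4]
opening: 0.0853
grip_force: 0.0
```

>>> {"method": "move_arm", "body": {"plan": [[[0,0,0,-0.015,0.041,0,1],[0,0,0,-0.015,0.041,0,1],[0,0,0,0,0,0,1],[0,0,0,0,0,0,1],[0,0,0,0,0,0,1],[0,0,0,0,0,0,1],[0,0,0,0,0,0,1],[0,0,0,0,0,0,1]]]}}

```text
time: 15.6
position: [0.5695, 0.1495, 0.161]
ee_rot: [-0.001, -3.142, 0.0]
ft_force: [0.9, -0.4, 0.1]
opening: 0.0855
grip_force: 0.0
```

Run:
```python
from h import *
f=grab('top');g=grab('side')
a=cv2.cvtColor(f['pixels'],cv2.COLOR_RGB2BGR)[150:300,190:390];b=cv2.cvtColor(g['pixels'],cv2.COLOR_RGB2BGR)[120:350,170:370]
o=np.zeros((460,800,3),np.uint8);o[:300,:400]=cv2.resize(a,(400,300));o[:,400:]=cv2.resize(b,(400,460),interpolation=2);cv2.imwrite('pics/p2.png',o)
```

```text
(no output)
```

View pics/p2.png

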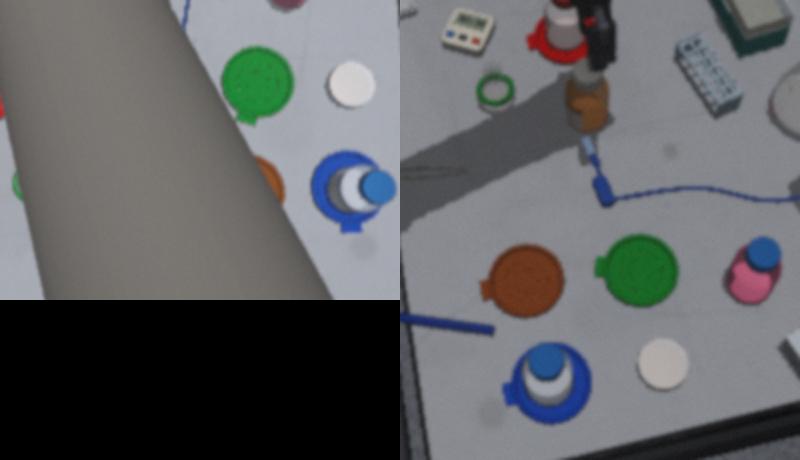

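The blue bottle is upright in the blue coaster ((548,380) in the right crop), and the amber bottle is under the gripper at (587,90). Next: +4 mm in y, descend and grip.

>>> {"method": "move_arm", "body": {"plan": [[[0,0,0,-0.001,0.004,0.03,1],[0,0,0,0,0,0.035,1],[0,0,0,0,0,0.03,1],[0,0,0,0,0,0,1],[0,0,0,0,0,0,0],[0,0,0,0,0,0,0],[0,0,0,0,0,0,0],[0,0,0,0,0,0,0]]]}}

```text
time: 16.7
position: [0.5716, 0.1543, 0.0674]
ee_rot: [0.0, 3.139, 0.002]
ft_force: [-0.4, 1.3, 6.7]
opening: 0.0368
grip_force: 39.7
```

>>> {"method": "move_arm", "body": {"plan": [[[0,0,0,0,0,-0.02,0],[0,0,0,0,0,-0.025,0],[0,0,0,0.021,-0.035,0,0],[0,0,0,0.021,-0.035,0,0],[0,0,0,0.021,-0.035,0,0],[0,0,0,0.021,-0.034,0,0],[0,0,0,0.02,-0.034,0,0],[0,0,0,0.02,-0.034,0,0]]]}}

```text
time: 17.7
position: [0.4455, -0.0543, 0.1111]
ee_rot: [0.0, 3.141, 0.0]
ft_force: [-0.2, 0.1, -2.2]
opening: 0.0363
grip_force: 40.7
```

>>> {"method": "move_arm", "body": {"plan": [[[0,0,0,0,0,0.01,0],[0,0,0,0,0,0,0],[0,0,0,0,0,0,0],[0,0,0,0,0,0,0],[0,0,0,0,0,0,0],[0,0,0,0,0,0,0],[0,0,0,0,0,0,0],[0,0,0,0,0,0,0]]]}}

```text
time: 18.7
position: [0.4465, -0.0532, 0.101]
ee_rot: [-0.0, -3.142, -0.0]
ft_force: [1.2, -0.0, -2.5]
opening: 0.0362
grip_force: 40.7
```

>>> {"method": "move_arm", "body": {"plan": [[[0,0,0,0,0,0.012,0],[0,0,0,0,0,0.01,0],[0,0,0,0,0,0.006,0],[0,0,0,0,0,0.002,0],[0,0,0,0,0,0,0],[0,0,0,0,0,0,1],[0,0,0,0,0,0,1],[0,0,0,0,0,0,1]]]}}

```text
time: 19.7
position: [0.4467, -0.0532, 0.0712]
ee_rot: [0.0, 3.141, 0.0]
ft_force: [-0.1, 0.3, -0.3]
opening: 0.0851
grip_force: 0.0
```

>>> {"method": "move_arm", "body": {"plan": [[[0,0,0,0,0,-0.045,1],[0,0,0,0,0,-0.055,1],[0,0,0,-0.002,0.043,0,1],[0,0,0,-0.002,0.043,0,1],[0,0,0,-0.002,0.043,0,1],[0,0,0,-0.002,0.043,0,1],[0,0,0,-0.002,0.043,0,1],[0,0,0,-0.002,0.043,0,1]]]}}

```text
time: 20.7
position: [0.4585, 0.2062, 0.1712]
ee_rot: [0.0, 3.141, 0.0]
ft_force: [0.3, -0.3, -0.0]
opening: 0.0854
grip_force: 0.0
```

>>> {"method": "move_arm", "body": {"plan": [[[0,0,0,-0.001,0.002,0.03,1],[0,0,0,0,0,0.03,1],[0,0,0,0,0,0,1],[0,0,0,0,0,0,1],[0,0,0,0,0,0,1],[0,0,0,0,0,0,1],[0,0,0,0,0,0,1],[0,0,0,0,0,0,1]]]}}

```text
time: 21.7
position: [0.4596, 0.2069, 0.1112]
ee_rot: [0.0, 3.141, 0.0]
ft_force: [-0.6, -0.5, -0.6]
opening: 0.0855
grip_force: 0.0
```

Run:
```python
from h import *
f=grab('top');g=grab('side');p=status.read_state()['position']
a=cv2.cvtColor(f['pixels'],cv2.COLOR_RGB2BGR)[200:275,170:270];b=cv2.cvtColor(g['pixels'],cv2.COLOR_RGB2BGR)[130:330,170:370]
o=np.zeros((460,800,3),np.uint8);o[:300,:400]=cv2.resize(a,(400,300));o[:,400:]=cv2.resize(b,(400,460),interpolation=2);cv2.imwrite('pics/p3.png',o)
```

```text
(no output)
```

View pics/p3.png

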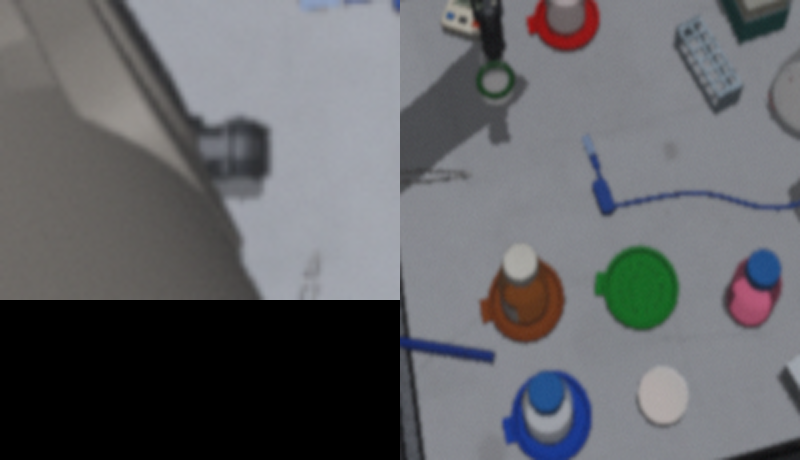

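The amber bottle is upright in its coaster ((522,285) in the right crop), and the flask is under the gripper at (495,82). Descend and grip the neck.

>>> {"method": "move_arm", "body": {"plan": [[[0,0,0,0,0,0.03,1],[0,0,0,0,0,0.03,1],[0,0,0,0,0,0.026,1],[0,0,0,0,0,0,1],[0,0,0,0,0,0,0],[0,0,0,0,0,0,0],[0,0,0,0,0,0,0],[0,0,0,0,0,0,0]]], "newtons": 30}}

```text
time: 22.8
position: [0.4603, 0.2073, 0.0259]
ee_rot: [0.0, 3.14, 0.002]
ft_force: [-0.2, -0.2, 5.3]
opening: 0.0298
grip_force: 29.3
```

>>> {"method": "move_arm", "body": {"plan": [[[0,0,0,0,0,-0.02,0],[0,0,0,0,0,-0.025,0],[0,0,0,-0.018,-0.04,0,0],[0,0,0,-0.018,-0.04,0,0],[0,0,0,-0.018,-0.04,0,0],[0,0,0,-0.018,-0.04,0,0],[0,0,0,-0.018,-0.04,0,0],[0,0,0,-0.018,-0.04,0,0]]]}}

```text
time: 23.8
position: [0.5677, -0.0345, 0.07]
ee_rot: [-0.0, -3.141, -0.0]
ft_force: [-0.3, 0.1, -0.4]
opening: 0.0298
grip_force: 29.7
```

>>> {"method": "move_arm", "body": {"plan": [[[0,0,0,-0.016,-0.039,0,0],[0,0,0,0,0,0.01,0],[0,0,0,0,0,0,0],[0,0,0,0,0,0,0],[0,0,0,0,0,0,0],[0,0,0,0,0,0,0],[0,0,0,0,0,0,0],[0,0,0,0,0,0,0]]]}}

```text
time: 24.8
position: [0.5835, -0.0721, 0.0601]
ee_rot: [0.0, 3.142, 0.0]
ft_force: [-0.4, -0.1, -0.1]
opening: 0.0294
grip_force: 29.7
```

>>> {"method": "move_arm", "body": {"plan": [[[0,0,0,0,0,0.012,0],[0,0,0,0,0,0.01,0],[0,0,0,0,0,0.006,0],[0,0,0,0,0,0.002,0],[0,0,0,0,0,0,0],[0,0,0,0,0,0,1],[0,0,0,0,0,0,1],[0,0,0,0,0,0,1]]]}}

```text
time: 25.8
position: [0.5836, -0.0722, 0.0302]
ee_rot: [0.0, 3.141, 0.0]
ft_force: [-0.3, 0.7, 0.8]
opening: 0.0824
grip_force: 0.0
```

>>> {"method": "move_arm", "body": {"plan": [[[0,0,0,0,0,-0.04,1],[0,0,0,0,0,-0.05,1],[0,0,0,0,0,-0.05,1],[0,0,0,0,0.05,0,1],[0,0,0,0,0.05,0,1],[0,0,0,0,0.05,0,1],[0,0,0,0,0.04,0,1],[0,0,0,0,0,0,1]]]}}

```text
time: 26.8
position: [0.5829, 0.1227, 0.17]
ee_rot: [0.01, -3.142, -0.003]
ft_force: [0.5, -0.0, 1.6]
opening: 0.0852
grip_force: 0.0
```

Run:
```python
from h import *
g=grab('side')
b=cv2.cvtColor(g['pixels'],cv2.COLOR_RGB2BGR)[70:350,140:400]
cv2.imwrite('pics/p4.png',cv2.resize(b,(557,600),interpolation=2))
```

```text
(no output)
```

View pics/p4.png

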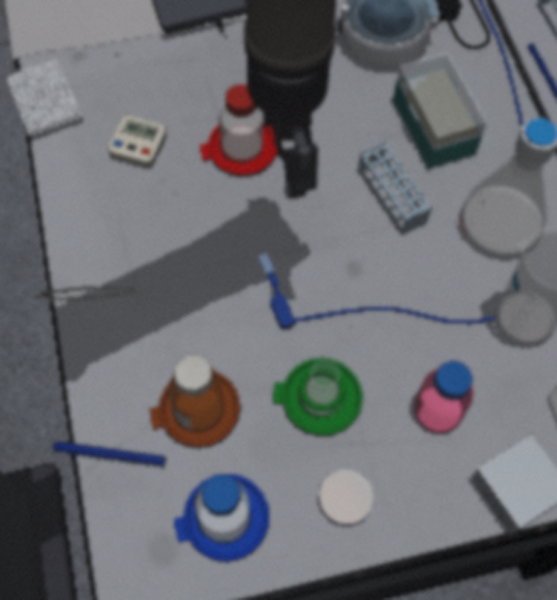

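All four stand upright inside their own coasters: red (240,130), amber (195,395), blue (222,510) and flask (322,385). The timer and petri dish are undisturbed and the arm is clear, so I'm handing in.

```bash
python3 -c "
from cell import env
print(env.close_job())"
```

```text
the job is handed in; nothing more can be done
None
```

All four reagents stand upright inside the coasters of their own colours in the final camera view, with the timer and petri dish untouched, and the job was handed in at about 27 s; no verdict came back.

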